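# Load a tapered cup into the cup feeder

## Robot

A 7-joint arm with a two-finger parallel gripper is mounted at the origin on a cart in front of the work surface, level with it; the furniture and walls round the work are solid. World frame = base frame: x ahead of the robot, y to its left, z up, the work surface at z = 0. Lengths are in m, angles in rad, forces in N, time in s.
With the tool pointing down it reaches from about 0.4 to 0.9 m from the base axis. Payload 5.5 kg.
Tool frame: the origin (TCP) lies midway between the tips of the shut fingers; the grasp point (between the pads) lies 19 mm behind it (manip.tcp_to_grasp is the distance from the TCP to the grasp point, in m); z points along the fingers, y is the line along which they close (so a half turn about z gives the same grasp; the last joint's range is limited). The gripper opens to 85 mm and grips with 20 to 120 N. Pads are 22 mm wide; open, the fingers measure 114 mm over their backs; the gripper's body (76 mm by 85 mm) begins 54 mm behind the grasp point. The pads swing forward as they close: fully open they stand 13 mm farther back than shut.
Start: joints at [-0.939, 0.501, -0.427, 1.55, 0.221, 1.138, -0.21], TCP at [0.234, 0.606, 0.231] pointing down, gripper open.
Joint ranges: [-2.88, 2.88], [-0.31, 2.03], [-1.54, 1.56], [0.2, 2.42], [-1.41, 4.55], [0.19, 2.02], [-2.57, 2.57]. Speed limits (rad/s): [2.57, 2.57, 3.14, 3.14, 3.14, 3.14, 3.14].

## Interface

Orientations are given as a rotation vector (axis times angle).
In Python, from workcell import manip, eoat, kinematics, telemetry, optics gives the robot as it stands. Calls block until the motion is done:
- manip.movep(position, orientation): joint-space move of the TCP to a pose.
- manip.move_straight(position, rotation=None, v=0.15, guard=None): straight line of the TCP; rotation=None keeps the orientation; v is the mean speed in m/s. With guard (N) it stops when the force on the tool has changed by that much, and returns True; else False.
- manip.move_joints(angles): joint-space move.
- eoat.ungrasp() and eoat.grasp(): open the fingers fully, or close them until they stop; the grip force is fixed at half the most.
- manip.dwell(seconds).
- kinematics.inverse_kinematics(position, orientation): joint angles nearest the present ones, or None.
- telemetry.read_state(): the state.
- optics.snapshot(name): name is "scene" or "top" or "wrist"; returns the picture (480x640x3 uint8, blue, green, red); there is no depth.
- optics.get_calibration(name): a dict with "fx", "fy", "cx", "cy" (pixels), "cam_to_world" (4x4, takes a point from camera to world coordinates); the wrist camera has in their place "T_tool_cam" (4x4, takes a point from camera to tool coordinates, whose origin is the TCP and whose axes are the flange's). Camera axes: x right, y down, z forward; pixel columns grow to the right and rows downward; lengths in m; the calibration is good to about 2 mm. A picture is of the moment at which its call begins: read the wrist's pose just before it. get_calibration takes no time and is no camera call.
A pose or a line that the arm cannot do raises manip.MotionError and nothing moves.
- manip.hand_in(): hands the job in; it is judged then, once.
The state is a dict: "time_s": time; "q": joint angles; "qvel": joint speeds; "joint_torque": joint torques, N m; "eef_pos": TCP position; "eef_rot": TCP orientation; "force": force on the tool from outside, world axes, zero at the start; "torque": the same for the moment, N m; "finger_gap": finger opening in m; "gripper_force": force on a finger pad.
Only numpy, scipy, OpenCV 4.12 (cv2) and the standard library are available. Lean on these libraries where they do the work, as an engineer would, in place of code of your own. Each camera call takes 0.05 s, during which the arm holds its last target. There are 200 camera calls.

## Task

Load the loose sample cup into the cup feeder. First put the feeder's forward-off-reverse toggle to off, upright in its centre position; then lay the loose cup on the two rails, mouth towards the cup held on the spring follower, let go of it, and push it by its base over the held cup until it is nested home, with a light push that lets the follower give only a little so that the cups do not jam. Finally slide the keeper bolt fully across behind the nested cup, and leave the glassware and dishes nearby alone.

Things in the scene. Friction and masses are not known exactly. Their poses are not given: they have to be found in the camera images.
- feeder: Cup feeder, fixed to the bench. Origin on the bench midway between its two rails, below the held cup's base; y = pushing direction along the rails, x across them (yaw 0: away from the robot), z up. Follower plate at y 97..109 (to z 129), end block at y 149..183 (x +-45, to z 121). On its -x side: keeper bolt at y -42, switch box at x -135..-75, y 52..148, to z 57 (mm).
- rail_start (a point): Open end of the rails, midway between them at the height of their tops: feeder (0, -185, 56) mm. Two level steel rails, 12 round, centre lines 28 apart, tops 56 above the bench, run from here along the feeder's y under the held cup. The support at this end is no higher than the rails. Axes parallel to the feeder's.
- follower (a joint): Spring follower, slides along the feeder's +y, m: 0 = at rest, 0.035 = on its stop. It carries the held cup. Spring about 400 N/m, 0.6 N friction, damping 40 Ns/m; it comes back to within 2 mm of 0 when let go. Driven back by more than 0.022 the cups count as wedged.
- held_base (a point): Base centre of the held cup: white, tapered, shape of the loose cup but 1 mm slimmer in radius, fixed to the follower, base facing the feeder's -y, axis rising 0.109 rad to +y. At feeder (0, 0, 81.5) mm when the follower is at 0; axes parallel to the feeder's. The loose cup goes over it mouth first; nested home (tapers touch), cup_base stands about 27 mm (24 to 30) before this point in y.
- cup: Loose white tapered plastic beaker, 95 long, outside diameter 48 at its closed base and 67 at its open mouth, wall 2.5, 70 g. It lies on its side. Origin at the centre of the outside of its base (small end). Grasp it from above across its diameter about 45 mm from the base (57 wide). It can roll about its own axis.
- cup_base (a point): Centre of the outside of the loose cup's base (flat and closed, diameter 48: the face to push on). Lying on rails it is 78 mm above the bench.
- cup_rim (a point): Centre of the loose cup's open mouth, 95 mm from cup_base along its axis. Lying on rails it is about 88 mm above the bench (the axis rises 0.109 rad to the mouth).
- rest: Grey rest fixed to the bench, 80 x 115, with two 110 mm long rails of the same size, spacing and height as the feeder's along its y axis; the loose cup lies on it at the start with its mouth to the rest's +y. Origin on the bench under its middle. Its end supports are at y = +-48, no higher than the rails.
- keeper (a joint): Keeper bolt, slides along the feeder's +x, m: 0 = withdrawn, 0.065 = fully across the rails. Friction 1.5 N, stays where left. Bar 9 x 16 at feeder y -42, z 62..78; its leading end is at x -45 when withdrawn, +20 when across. It passes some 10 mm behind a nested cup's base.
- keeper_knob (a point): Top centre of the keeper's black upright knob, 16 diameter and standing from 76 to 110 above the bench: push it towards the feeder's +x.
- toggle (a joint): Three-position toggle, rad: about +0.42 = forward (lever leans to the feeder's +y), 0 = off (upright), about -0.42 = reverse (leans to -y); stops at +-0.48. It moves stiffly (some 1.5 N at the tip), does not spring, and stays where it is left; off counts only within 0.12 of upright. At the start it is in forward.
- toggle_tip (a point): Top centre of the toggle lever, 62 mm from its pivot; the lever is a 9 mm bar with a black grip of 16 diameter on its upper 18 mm.
- toggle_pivot (a point): Pivot of the toggle, fixed on the switch box at feeder (-105, 100, 55) mm.
- beaker: Bystander: clear glass beaker, 67x75x87. Origin at the centre of its underside.
- petri: Bystander: stack of round dishes, 62 diameter, 49 high. Origin at the centre of its underside.
- flask: Bystander: conical flask with amber contents, 74 diameter, 102 high. Origin at the centre of its underside.
Not all that is in view belongs to the job. Leave any turquoise or yellow look-alike of the cup alone.

How it is judged:
By the outcome, as a careful person would: the job done as asked, in the order asked, and still so for the second after the job is handed in, with the robot touching nothing.
It also fails if it takes over 72 s, if anything falls off the work surface, if the arm or the gripper's body presses on something with over 40 N, if the wrist force passes 120 N, or if a joint passes its speed limit or range.

## Working session

There is one attempt and no reset: what is moved stays moved. The work goes in short steps, each a Python script; the robot and the scene stay as the last script left them, time stands still between calls to the robot, and variables do not carry over. Pictures are saved under pics/ and viewed, at most 13 in all, crops included, and the job is handed in when it is done.

```bash
mkdir -p pics; ls
python3 - <<'E'
from workcell import manip, eoat, kinematics, telemetry, optics
import cv2, numpy as np
for n in ("scene","top"):
    cv2.imwrite(f"pics/{n}0.png", optics.snapshot(n)); c=optics.get_calibration(n)
    print(n,{k:np.round(v,4).tolist() for k,v in c.items()})
print(optics.get_calibration("wrist"))
s=telemetry.read_state(); print(s["time_s"],s["eef_pos"],s["eef_rot"],s["finger_gap"],manip.tcp_to_grasp)
E
```

```text
pics
scene {'fx': 595.2777, 'fy': 595.2777, 'cx': 319.6156, 'cy': 226.3089, 'cam_to_world': [[0.7581, -0.4307, 0.4897, -0.1867], [-0.6517, -0.4735, 0.5925, -1.0023], [-0.0233, -0.7683, -0.6397, 1.0314], [0.0, 0.0, 0.0, 1.0]]}
top {'fx': 506.8886, 'fy': 506.8886, 'cx': 312.2358, 'cy': 242.0621, 'cam_to_world': [[-0.009, -0.995, 0.0998, 0.424], [-0.9998, 0.0071, -0.0194, -0.1197], [0.0186, -0.1, -0.9948, 1.3055], [0.0, 0.0, 0.0, 1.0]]}
{'fx': 341.2419746926026, 'fy': 341.2419746926026, 'cx': 317.461244961219, 'cy': 241.96512608168058, 'T_tool_cam': array([[-5.71602067e-05, -9.60304918e-01, -2.78952435e-01,
         6.95706934e-02],
       [ 9.99999511e-01, -3.30256136e-04,  9.32009834e-04,
        -7.44074643e-04],
       [-9.87139381e-04, -2.78952245e-01,  9.60304468e-01,
        -1.40693432e-01],
       [ 0.00000000e+00,  0.00000000e+00,  0.00000000e+00,
         1.00000000e+00]])}
0.1 [0.23416387 0.60568704 0.23034937] [-5.75952145e-01 -3.08797316e+00  2.71049189e-03] 0.08525735094960885 0.0187
```

View pics/scene0.png

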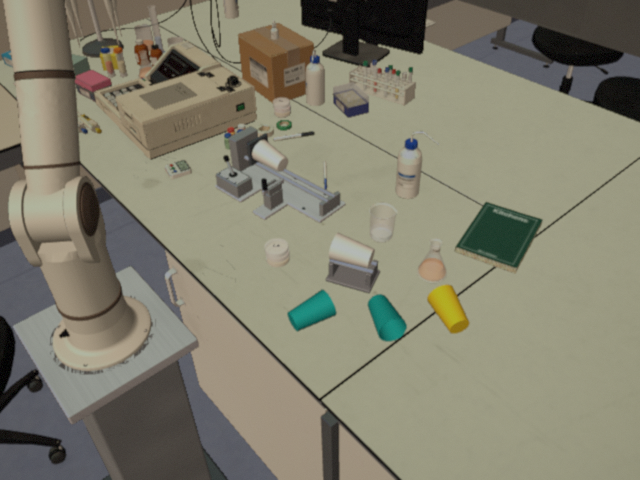

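View pics/top0.png

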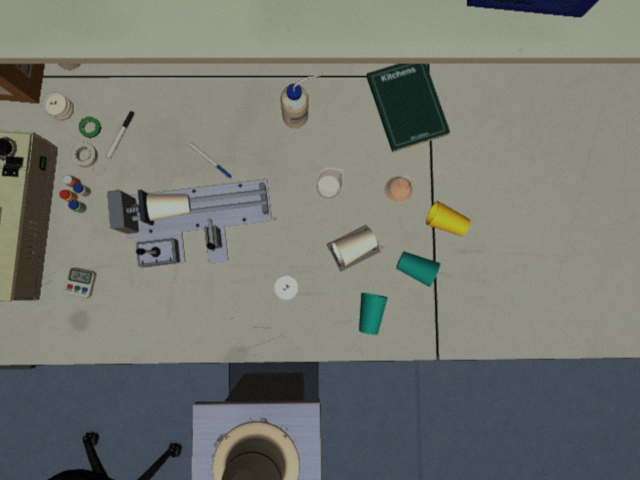

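The top view shows the feeder at about (100–270, 180–265) and the white cup on the grey rest at about (355, 247). The look-alikes are turquoise at (418, 267) and (372, 313) and yellow at (448, 218). Only the white cup on the rest fits the description. I'll confirm it in enlarged crops.

Run:
```python
import cv2, numpy as np
t=cv2.imread("pics/top0.png"); s=cv2.imread("pics/scene0.png")
cv2.imwrite("pics/c1.png",cv2.resize(t[170:275,100:280],None,fx=4.4,fy=4.4,interpolation=cv2.INTER_CUBIC))
a=cv2.resize(t[215:280,315:395],None,fx=5,fy=5,interpolation=cv2.INTER_CUBIC)
b=cv2.resize(s[225:290,315:395],None,fx=5,fy=5,interpolation=cv2.INTER_CUBIC)
cv2.imwrite("pics/c2.png",np.hstack([a,b]))
```

```text
(no output)
```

View pics/c1.png

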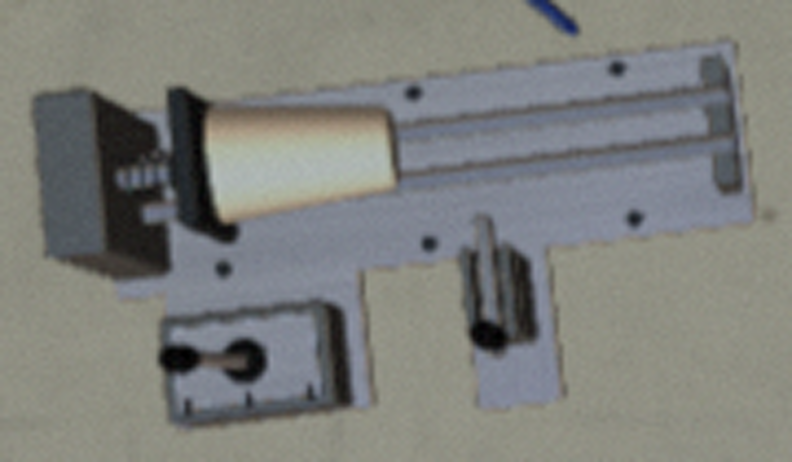

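View pics/c2.png

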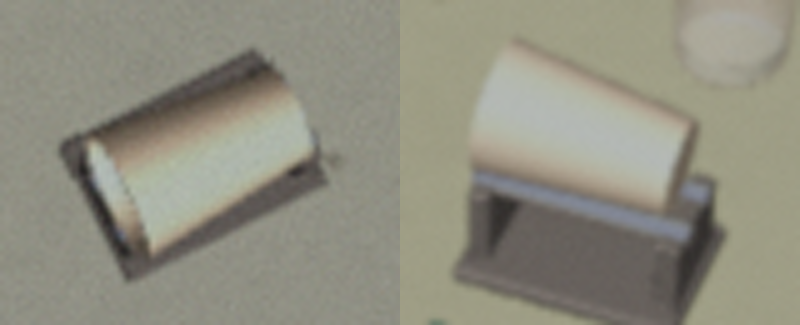

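The right crop confirms the white cup on the grey rest, with its mouth to the lower left at about (120, 195) and its base at about (302, 122). In the feeder crop, the held cup's base is at (395, 150), the knob at (490, 330), the toggle tip at (180, 357) and the toggle pivot at (243, 360). Next I'll fit the poses.

```bash
cat > h.py <<'E'
from workcell import manip, eoat, kinematics, telemetry, optics
import cv2, numpy as np
from scipy.optimize import least_squares
from scipy.spatial.transform import Rotation as R
def cam(name, st=None):
    c=optics.get_calibration(name); K=(c["fx"],c["fy"],c["cx"],c["cy"])
    if name!="wrist": return K,np.array(c["cam_to_world"])
    T=np.eye(4); T[:3,:3]=R.from_rotvec(st["eef_rot"]).as_matrix(); T[:3,3]=st["eef_pos"]
    return K,T@np.array(c["T_tool_cam"])
def proj(cm,P):
    (fx,fy,cx,cy),T=cm; p=(np.atleast_2d(P)-T[:3,3])@T[:3,:3]
    return np.c_[fx*p[:,0]/p[:,2]+cx, fy*p[:,1]/p[:,2]+cy]
def place(f,P):
    P=np.atleast_2d(P).astype(float)/1000; c,s=np.cos(f[2]),np.sin(f[2])
    return np.c_[f[0]+c*P[:,0]-s*P[:,1], f[1]+s*P[:,0]+c*P[:,1], P[:,2]]
def fit(cm,P,uv,x0):
    r=least_squares(lambda f:(proj(cm,place(f,P))-uv).ravel(),x0,loss="soft_l1")
    return r.x, np.round(proj(cm,place(r.x,P))-uv,1).tolist()
def down(yaw):  # tool pointing down, closing line (tool y) at world angle yaw
    y=np.array([np.cos(yaw),np.sin(yaw),0]); z=np.array([0,0,-1.]); return R.from_matrix(np.c_[np.cross(y,z),y,z]).as_rotvec()
def ray(cm,uv,z):  # pixel -> world point at height z
    (fx,fy,cx,cy),T=cm; d=T[:3,:3]@[(uv[0]-cx)/fx,(uv[1]-cy)/fy,1]; return T[:3,3]+d*(z-T[2,3])/d[2]
E
python3 - <<'E'
from h import *
cm=cam("top")
P=[(0,0,81.5),(14,-185,50),(-14,-185,50),(-105,100,57),(-75,148,57),(-75,52,57),(-135,148,57),(45,183,121),(45,149,121),(-45,183,121)]
c=np.array([(395,150),(728,90),(733,139),(243,360),(165,322),(322,303),(175,425),(35,95),(92,90),(45,253)])/4.4+[100,170]
f,e=fit(cm,P,c,[.45,.1,0]); print("feeder",f,e)
for n,uv,z in (("knob",(488,332),.110),("tip",(178,357),.055+.062*np.cos(.42))):
    p=ray(cm,np.array(uv)/4.4+[100,170],z); a=f[2]; d=p[:2]-f[:2]; print(n,p,d@[np.cos(a),np.sin(a)],d@[-np.sin(a),np.cos(a)])
# cup: origin base centre
P=[(24,0,78),(-24,0,78),(33.5,95,88),(-33.5,95,88)]
c=np.array([(287,80),(314,157),(86,142),(148,257)])/5+[315,215]
g,e=fit(cm,P,c,[.5,-.2,.4]); print("cup",g,e)
P=[(40,57.5,3),(40,-57.5,3),(-40,-57.5,3),(-40,57.5,3)]
c=np.array([(60,150),(255,50),(327,180),(130,280)])/5+[315,215]
r,e=fit(cm,P,c,[.5,-.2,.4]); print("rest",r,e)
for n,z,uv in (("beaker",.0,(329,190)),("petri",.049,(286,288)),("flask",.05,(399,189))): print(n,ray(cm,uv,z))
E
```

```text
feeder [0.64345977 0.15321815 0.12478706] [[0.2, -0.7], [0.3, 0.3], [0.5, 0.0], [1.0, 0.4], [-2.0, -0.4], [1.3, -1.2], [-1.8, 0.4], [-1.4, 0.2], [0.2, -0.5], [-0.0, 1.9]]
knob [0.53762215 0.0962413  0.11      ] -0.11210617993502923 -0.043360902938356205
tip [0.52526097 0.26066856 0.11161151] -0.10390605390196224 0.12132632568381334
cup [ 0.55410417 -0.29389687  0.42476168] [[-2.9, -1.1], [0.2, 1.3], [0.8, -1.2], [0.2, 1.0]]
rest [ 0.53865241 -0.25196781  0.47077895] [[-0.2, -0.5], [-0.1, -0.8], [0.1, 0.4], [0.2, 1.0]]
beaker [ 0.69164239 -0.19029533  0.        ]
petri [ 0.43665907 -0.07846694  0.049     ]
flask [ 0.68304192 -0.36446744  0.05      ]
```

```bash
cat >> h.py <<'E'
def goto(p,yaw):  # joint move, picking the half-turn nearest the present
    q0=np.array(telemetry.read_state()["q"]); best=None
    for k in (0,np.pi):
        q=kinematics.inverse_kinematics(list(p),list(down(yaw+k)))
        if q is not None and (best is None or abs(np.array(q)-q0).max()<best[0]): best=(abs(np.array(q)-q0).max(),yaw+k)
    manip.movep(list(p),list(down(best[1]))); return best
def look(name,n=1):
    st=telemetry.read_state(); im=optics.snapshot("wrist"); cv2.imwrite(f"pics/{name}.png",im); np.savez(f"pics/{name}.npz",p=st["eef_pos"],r=st["eef_rot"]); return im
def wcam(name):
    d=np.load(f"pics/{name}.npz"); return cam("wrist",dict(eef_pos=d["p"],eef_rot=d["r"]))
E
python3 - <<'E'
from h import *
st=telemetry.read_state(); p=np.array(st["eef_pos"])
manip.move_straight([p[0]+.03,p[1]-.03,.32],v=.25)
f=[.6435,.1532,.1248]
w=place(f,[-60,20,290])[0]; print(w,goto(w,f[2]+np.pi/2)); manip.dwell(.3)
look("w1"); print(telemetry.read_state()["time_s"],telemetry.read_state()["q"])
E
```

```text
[0.58147712 0.16557587 0.29      ] (np.float64(1.4088086693294335), 1.6955963267948966)
2.875 [-0.11390086  0.34971036 -0.26952267  1.60691641  0.09808943  1.19815577
  1.29265435]
```

View pics/w1.png

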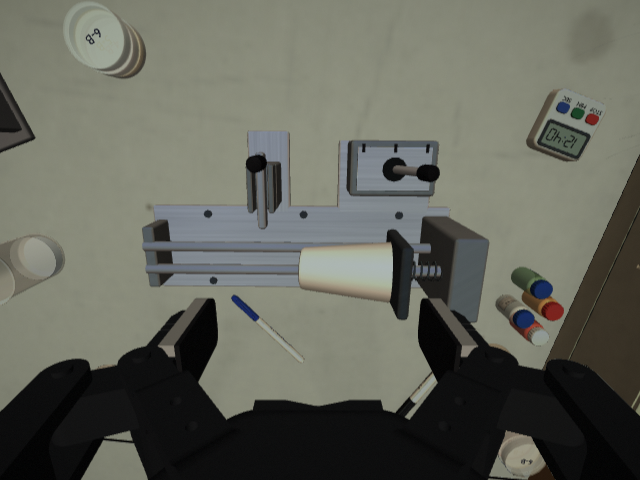

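The wrist view shows the held cup's base at (300, 267), the rail ends at (145, 245) and (147, 269), the toggle pivot at (395, 169), the toggle tip at (428, 173) and the knob at (256, 161).

Run:
```python
from h import *
cm=wcam("w1")
P=[(0,0,81.5),(14,-185,50),(-14,-185,50),(-105,100,57),(-75,148,57),(-75,52,57),(-135,148,57),(-135,52,57)]
c=np.array([(300,267),(147,269),(145,246),(395,169),(437,195),(348,195),(438,141),(349,141)])
f,e=fit(cm,P,c,[.6435,.1532,.1248]); print("feeder",f,e)
P+= [(45,183,121),(-45,183,121)]; c=np.r_[c,[(477,320),(487,239)]]
print(fit(cm,P,c,f))
for n,uv,z in (("knob",(256,160),.110),("tip",(428,173),.111)):
    p=ray(cm,uv,z); a=f[2]; d=p[:2]-f[:2]; print(n,p,d@[np.cos(a),np.sin(a)],d@[-np.sin(a),np.cos(a)])
```

```text
feeder [0.64426686 0.15474834 0.12140541] [[0.7, 0.9], [-0.6, 0.0], [-1.8, 0.5], [-1.0, -0.6], [-1.2, 1.4], [0.4, 1.1], [3.6, -1.6], [1.1, -2.0]]
(array([0.6442877 , 0.15400507, 0.12084092]), [[0.0, 0.9], [-1.2, -0.1], [-2.5, 0.4], [-1.6, -0.6], [-1.8, 1.5], [-0.2, 1.0], [3.0, -1.6], [0.5, -2.0], [1.5, 3.9], [4.6, -0.4]])
knob [0.53409028 0.10255918 0.11      ] -0.1156861079503993 -0.03846181650948177
tip [0.52579227 0.2608954  0.111     ] -0.10474735648886323 0.11971390275375765
```

Run:
```python
from h import *
f=[.6440,.1542,.122]; yw=1.6955963-.1248+.122
w=place(f,[-105,100,0])[0]; r=list(down(yw))
manip.move_straight([w[0],w[1],.15],r,v=.3)
print(manip.move_straight([w[0],w[1],.087],r,v=.1,guard=8))
eoat.grasp(); s=telemetry.read_state(); print(s["finger_gap"],s["gripper_force"],s["force"],s["eef_pos"])
eoat.ungrasp(); manip.move_straight([w[0],w[1],.22],r,v=.25)
look("w2")
g=[.5385,-.252,.46]
w=place(g,[0,-5,270])[0]; print(goto(w,g[2])); manip.dwell(.3); look("w3"); s=telemetry.read_state(); print(s["time_s"],s["q"])
a=cv2.imread("pics/w2.png"); b=cv2.imread("pics/w3.png")
cv2.imwrite("pics/c3.png",np.hstack([cv2.resize(a[60:360,120:520],(400,300)),cv2.resize(a,(400,300))]))
```

```text
False
0.013629432419894009 58.31783831119537 [-0.9448065   3.76566721  5.54377859] [0.52784825 0.24130203 0.08762302]
(np.float64(0.5686681209246837), 0.46)
8.6167 [ 0.33173899  0.34047316  0.08354756  1.65732006 -0.0306771   1.14519764
  0.88399596]
```

View pics/w2.png

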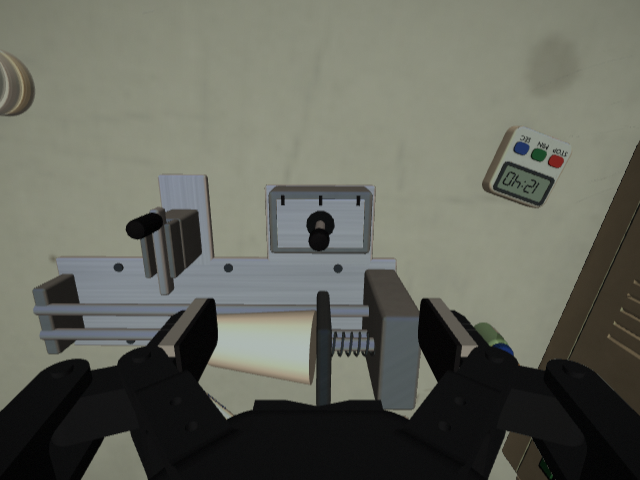

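View pics/w3.png

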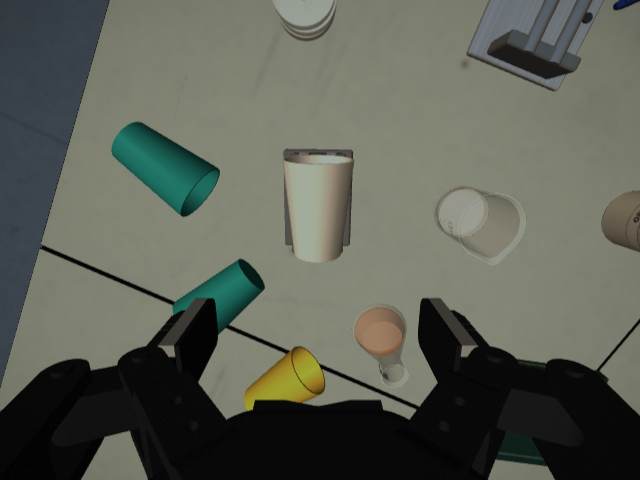

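The toggle now stands upright: pivot (320, 223), tip (319, 241). The cup on the rest has its rim at about (284–354, 157) and its base at about (317, 260). I'll fit its silhouette.

Run:
```python
from h import *
im=cv2.imread("pics/w3.png"); cm=wcam("w3")
hsv=cv2.cvtColor(im,cv2.COLOR_BGR2HSV)
bl=im.astype(int)
m=np.zeros(im.shape[:2],np.uint8); m[140:275,265:375]=cv2.GC_PR_BGD
m[150:264,283:356]=cv2.GC_PR_FGD; m[170:245,298:338]=cv2.GC_FGD
mm=np.where(m==0,0,m).astype(np.uint8)
cv2.grabCut(im,mm,None,np.zeros((1,65)),np.zeros((1,65)),5,cv2.GC_INIT_WITH_MASK)
k=((mm==1)|(mm==3)).astype(np.uint8)
rows=np.where(k.any(1))[0]; print(rows.min(),rows.max())
for r in range(rows.min(),rows.max()+1,10): c=np.where(k[r])[0]; print(r,c.min(),c.max())
t=np.linspace(0,2*np.pi,60); ca,sa=np.cos(.109),np.sin(.109)
def circ(y,rad): return np.c_[rad*np.cos(t), y*ca/ca-rad*np.sin(t)*sa, 78+y*np.tan(.109)+rad*np.sin(t)*ca]
M=np.r_[circ(0,24),circ(94.4,33.5)]
def mask(g):
    h=cv2.convexHull(((proj(cm,place(g,M))-[260,130])*8).astype(np.int32)); a=np.zeros((150*8,130*8),np.uint8); cv2.fillConvexPoly(a,h,1)
    return cv2.resize(a.astype(np.float32),(130,150),interpolation=cv2.INTER_AREA)
K=k[130:280,260:390].astype(np.float32)
from scipy.optimize import minimize
r=minimize(lambda g:abs(mask(g)-K).sum(),[.558,-.294,.46],method="Nelder-Mead",options=dict(initial_simplex=[[.558,-.294,.46],[.568,-.294,.46],[.558,-.304,.46],[.558,-.294,.5]],xatol=1e-4))
print("cup",r.x,r.fun,K.sum())
```

```text
149 261
149 286 350
159 283 353
169 285 352
179 284 352
189 284 351
199 284 351
209 284 350
219 284 350
229 285 350
239 285 349
249 292 342
259 300 334
cup [ 0.55848649 -0.28557705  0.46986152] 896.71875 7246.0
```

Run:
```python
from h import *
cm=wcam("w3")
# points: base lower edge (row 261.5), rim top edge (row 153), mid-columns
def res(g):
    t=np.linspace(0,2*np.pi,60); ca,sa=np.cos(.109),np.sin(.109)
    C=lambda y,r: proj(cm,place(g,np.c_[r*np.cos(t), y-r*np.sin(t)*sa, 78+y*.1094+r*np.sin(t)*ca]))
    b,r=C(0,24),C(94.4,33.5)
    return [b[:,1].max()-261.5, r[:,1].min()-153, (b[:,0].max()+b[:,0].min())/2-317,(r[:,0].max()+r[:,0].min())/2-318.7]
s=least_squares(res,[.558,-.29,.47]); g=s.x; print(g,np.round(s.fun,1))
g=np.array([g[0],g[1],.47]); w=place(g,[0,45,0])[0]; r=list(down(.47)); print(w)
manip.move_straight([w[0],w[1],.12],r,v=.25)
print(manip.move_straight([w[0],w[1],.064],r,v=.08,guard=6))
eoat.grasp(); s=telemetry.read_state(); print(s["finger_gap"],s["gripper_force"],s["force"])
manip.move_straight([w[0],w[1],.18],r,v=.15); s=telemetry.read_state(); print(s["finger_gap"],s["force"],s["time_s"])
look("w4"); cv2.imwrite("pics/s4.png",optics.snapshot("scene"))
```

```text
[ 0.55790036 -0.28940519  0.44522081] [ 0.7 -0.6  0.  -0. ]
[ 0.53752048 -0.24928461  0.        ]
False
0.05577500568166701 62.45233240944799 [-1.44316263  0.37818941  5.5499476 ]
0.05582574361256741 [-0.24046614  0.81003268 -1.14390955] 11.525
```

View pics/w4.png

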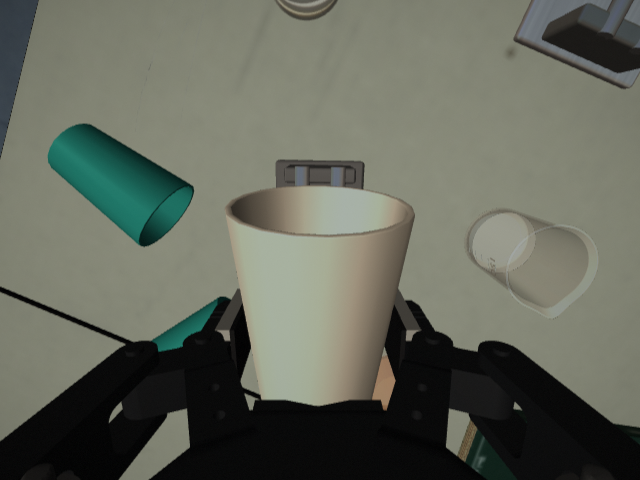

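The cup is held squarely between the pads, with the rim at about (227–414, 212). Next I'll lay it on the feeder rails.

Run:
```python
from h import *
cm=wcam("w4"); d=np.load("pics/w4.npz"); 
f=[.6440,.1542,.122]
w=place(f,[0,-85,0])[0]; r=list(down(f[2]))
manip.move_straight([w[0],w[1],.18],r,v=.22)
manip.move_straight([w[0],w[1],.075],r,v=.12)
print(manip.move_straight([w[0],w[1],.0645],r,v=.03,guard=4)); s=telemetry.read_state(); print(s["eef_pos"],s["force"])
eoat.ungrasp()
manip.move_straight([w[0],w[1],.22],r,v=.2); manip.dwell(.2); look("w5"); print(telemetry.read_state()["time_s"])
```

```text
True
[0.65488576 0.06989945 0.0654433 ] [-0.98125604 -0.20255261  4.62393475]
16.3083
```

View pics/w5.png

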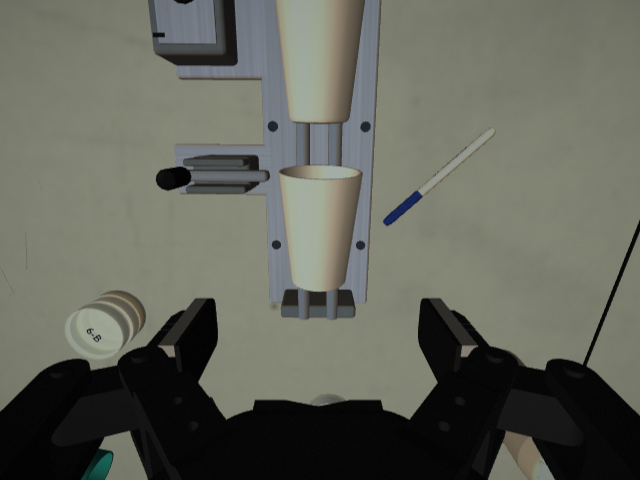

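The cup lies squarely on the rails and released, with its mouth at (320, 172) facing the held cup's base at (318, 121). I'll push it with shut fingers tilted so that the tips lead.

```bash
cat >> h.py <<'E'
f=[.6440,.1542,.122]
def tilt(th):  # tool z leans to feeder +y by th
    F=R.from_euler("z",f[2]); return list((F*R.from_euler("x",th)*F.inv()*R.from_rotvec(down(f[2]))).as_rotvec())
def W(x,y,z): return list(place(f,[x,y,z])[0])
def S(): 
    s=telemetry.read_state(); a=f[2]; d=np.array(s["eef_pos"])[:2]-f[:2]; F=s["force"]
    return dict(t=round(s["time_s"],1),y=round(1e3*(d@[-np.sin(a),np.cos(a)]),1),x=round(1e3*(d@[np.cos(a),np.sin(a)]),1),z=round(1e3*s["eef_pos"][2],1),Fy=round(float(F[:2]@[-np.sin(a),np.cos(a)]),2),F=np.round(F,1).tolist())
E
python3 - <<'E'
from h import *
r=tilt(.35); print(R.from_rotvec(r).as_matrix()[:,2])
eoat.grasp()
manip.move_straight(W(0,-178,150),r,v=.2)
manip.move_straight(W(0,-178,73),v=.15); manip.dwell(.3); print(S())
print(manip.move_straight(W(0,-125,73),v=.04,guard=4),S())
for y in (-100,-80,-60,-50):
    hit=manip.move_straight(W(0,y,73),v=.03,guard=4); print(hit,S())
    if hit: break
look("w6")
E
```

```text
[-0.04172983  0.34034913 -0.93937271]
{'t': 18.8, 'y': np.float64(-178.2), 'x': np.float64(0.6), 'z': np.float64(74.0), 'Fy': 0.62, 'F': [0.3, 0.7, -0.1]}
False {'t': 20.2, 'y': np.float64(-125.1), 'x': np.float64(-0.1), 'z': np.float64(72.9), 'Fy': -0.16, 'F': [-0.0, -0.2, 1.1]}
False {'t': 21.2, 'y': np.float64(-100.1), 'x': np.float64(0.0), 'z': np.float64(73.0), 'Fy': -0.79, 'F': [0.6, -0.7, -0.3]}
False {'t': 22.1, 'y': np.float64(-79.9), 'x': np.float64(-0.0), 'z': np.float64(73.0), 'Fy': -0.15, 'F': [-0.2, -0.2, -0.7]}
False {'t': 22.9, 'y': np.float64(-59.9), 'x': np.float64(0.0), 'z': np.float64(73.0), 'Fy': -0.47, 'F': [0.6, -0.4, 0.2]}
False {'t': 23.4, 'y': np.float64(-49.5), 'x': np.float64(-0.0), 'z': np.float64(73.1), 'Fy': -0.16, 'F': [0.2, -0.1, 0.4]}
```

Run:
```python
from h import *
for y in range(-47,-24,2):
    hit=manip.move_straight(W(0,y,73),v=.012,guard=3.5); s=S(); print(hit,s['t'],s['y'],s['F'],s['Fy'])
    if hit or s['Fy']<-3.5: break
look("w7"); cv2.imwrite("pics/t7.png",optics.snapshot("top"))
t=cv2.imread("pics/t7.png"); cv2.imwrite("pics/c7.png",cv2.resize(cv2.imread("pics/w7.png")[0:300,150:500],None,fx=2,fy=2))
```

```text
False 23.8 -46.9 [-0.2, 0.7, -0.1] 0.72
False 24.1 -44.9 [-0.2, -0.5, 0.4] -0.49
False 24.4 -42.7 [0.4, -0.3, -1.7] -0.36
False 24.8 -40.8 [-0.3, -0.3, -0.5] -0.26
False 25.1 -38.9 [0.8, 0.7, -1.0] 0.64
False 25.4 -36.9 [0.4, -0.3, -0.9] -0.32
False 25.7 -35.0 [0.4, -1.1, 0.6] -1.16
False 26.0 -33.1 [0.2, -1.0, -0.2] -1.03
False 26.3 -31.1 [1.0, -3.9, -0.3] -3.99
```

View pics/c7.png

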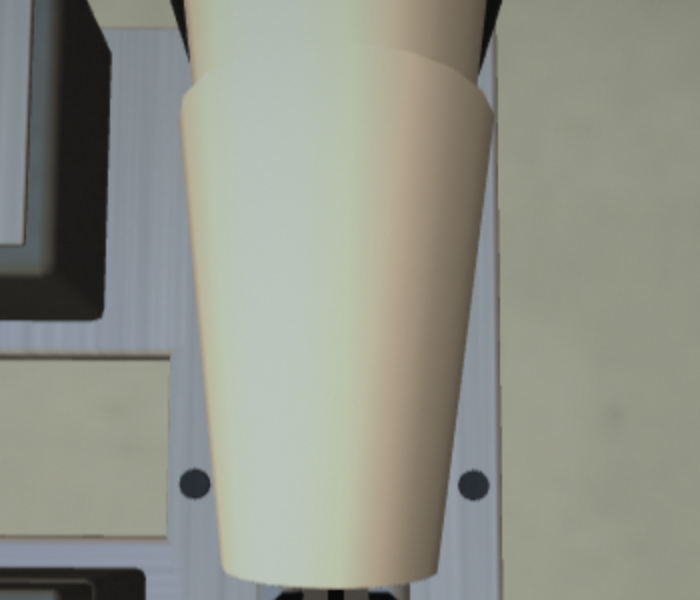

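Run:
```python
from h import *
def avg(n=20):
    a=[]
    for _ in range(n): manip.dwell(.02); a.append(S()['Fy'])
    return round(np.mean(a),2)
print(S()['y'],avg())
manip.move_straight(W(0,-29,73),v=.012); print(S()['y'],avg())
manip.move_straight(W(0,-45,73),v=.05); manip.move_straight(W(0,-75,73),v=.1); print("free",avg())
manip.move_straight(W(0,-110,190),tilt(0),v=.25); manip.dwell(.2); look("w8"); print(S())
```

```text
-31.1 -2.53
-29.0 -3.23
free 0.23
{'t': 29.6, 'y': np.float64(-111.1), 'x': np.float64(-1.1), 'z': np.float64(188.2), 'Fy': -0.24, 'F': [0.8, -0.1, -0.7]}
```

View pics/w8.png

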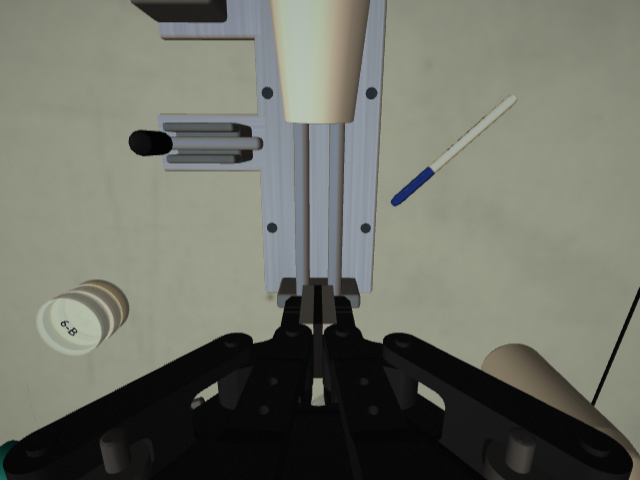

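The cup is nested, with its base at about (319, 122), and it stayed in place after the fingers withdrew. The spring-like force rise at the end agrees with a seated cup. Next is the keeper.

Run:
```python
from h import *
cm=wcam("w8")
for y in (-24,-27,-30): print(y,proj(cm,W(0,y-2.6,101.9))[0])
r=tilt(0)
manip.move_straight(W(-165,-42,160),r,v=.25)
manip.move_straight(W(-165,-42,84),v=.15); manip.dwell(.2)
print(manip.move_straight(W(-130,-42,84),v=.06,guard=8),S())
for x in range(-120,-30,10):
    hit=manip.move_straight(W(x,-42,84),v=.05,guard=8); s=S(); print(hit,s['x'],s['y'],s['F'])
    if hit: break
manip.move_straight(W(-100,-42,84),v=.15); manip.move_straight(W(-130,-42,170),v=.25)
manip.move_straight(W(-60,-140,230),v=.25); manip.dwell(.2); look("w9"); print(S()['t'])
```

```text
-24 [318.32624804 118.26463516]
-27 [318.33179192 123.32806778]
-30 [318.33729291 128.35232946]
False {'t': 32.0, 'y': np.float64(-42.1), 'x': np.float64(-130.1), 'z': np.float64(83.8), 'Fy': 0.47, 'F': [-0.3, 0.4, 0.8]}
False -119.5 -42.0 [0.5, 0.4, -0.5]
False -109.3 -42.0 [0.2, 0.5, 0.4]
False -99.3 -42.0 [-0.0, 0.3, -0.1]
False -89.3 -42.0 [-1.0, 0.6, -0.3]
False -79.3 -42.0 [0.5, -0.7, 0.3]
True -72.5 -42.1 [-0.5, 0.0, -0.3]
35.8
```

View pics/w9.png

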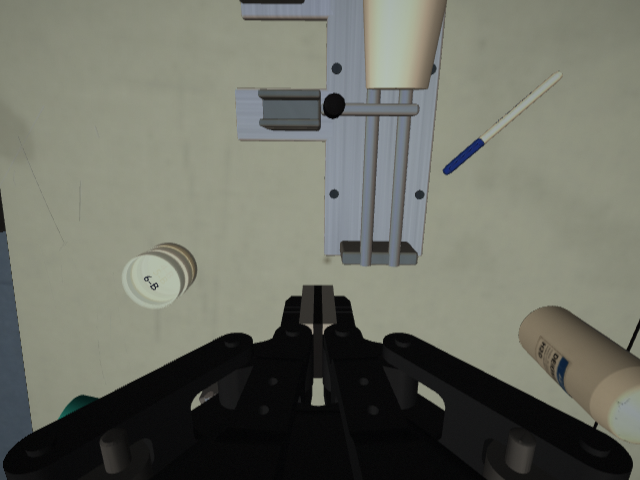

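The bolt spans both rails, with its leading end at (418, 109) and the knob at (334, 105), just behind the cup base at (405, 88). I'll check the numbers and then hand in.

Run:
```python
from h import *
cm=wcam("w9")
for n,uv,z in (("bolt end",(418.5,109),.070),("knob",(334,104),.110)):
    d=ray(cm,uv,z)[:2]-f[:2]; a=f[2]; print(n,d@[np.cos(a),np.sin(a)],d@[-np.sin(a),np.cos(a)])
print("base row pred -27",proj(cm,W(0,-29.6,101.9)), "bolt+20",proj(cm,W(20,-42,70)))
# confirm the stop with a second firm press
manip.move_straight(W(-130,-42,170),v=.25); manip.move_straight(W(-100,-42,84),v=.2); manip.dwell(.2)
print(manip.move_straight(W(-60,-42,84),v=.05,guard=12),S())
manip.move_straight(W(-100,-42,84),v=.15); manip.move_straight(W(-130,-42,170),v=.25); manip.move_straight(W(-130,40,230),v=.25); manip.dwell(.2); look("w10"); print(S()['t'])
t=optics.snapshot("top"); cv2.imwrite("pics/t10.png",t)
a=cv2.imread("pics/w10.png"); cv2.imwrite("pics/c10.png",a)
```

```text
bolt end 0.021018675334176718 -0.04131621190760351
knob -0.04976118792138835 -0.041753790447182984
base row pred -27 [[402.89133995  87.28259048]] bolt+20 [[417.18504552 109.88857663]]
True {'t': 37.9, 'y': np.float64(-42.0), 'x': np.float64(-72.6), 'z': np.float64(83.1), 'Fy': 0.18, 'F': [-1.4, 0.0, 0.7]}
39.6
```

View pics/c10.png

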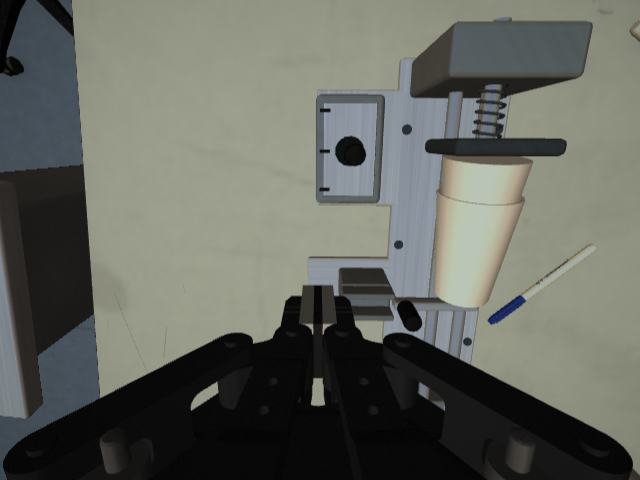

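The toggle tip sits over its pivot at (350, 150), so it is upright. The cup is nested with its base at (463, 300), and the bolt is across behind it and against its stop.

```bash
python3 -c "
from workcell import manip
print(manip.hand_in())"
```

```text
the job is handed in; nothing more can be done
None
```

The job is handed in at about 40 s on the robot's clock: the toggle is off, the loose cup is nested on the held cup with its base about 27 mm in front of the held cup's, and the keeper bolt is fully across; the arm touched none of the glassware or dishes.

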